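# Change a graver holder from end grip to side grip by way of the V-block

## Robot

A 7-joint arm with a two-finger parallel gripper is mounted at the origin on the work surface. World frame = base frame: x ahead of the robot, y to its left, z up, the work surface at z = 0. Lengths are in m, angles in rad, forces in N, time in s.
With the tool pointing down it reaches from about 0.4 to 0.9 m from the base axis. Payload 5.5 kg.
Tool frame: the origin (TCP) lies between the finger pads; the fingertips stand 14 mm ahead of it and the grasp point (between the pads) lies 5 mm behind it; z points along the fingers, y is the line along which they close (so a half turn about z gives the same grasp; the last joint's range is limited). The gripper opens to 92 mm and grips with 3 to 60 N. Pads are 19 mm wide; open, the fingers measure 130 mm over their backs; the gripper's body (75 mm by 190 mm) begins 47 mm behind the grasp point.
Start: joints at [-0.88, 0.501, -0.427, 1.55, 0.221, 1.138, -0.21], TCP at [0.27, 0.591, 0.241] pointing down, gripper open.
Joint ranges: [-2.88, 2.88], [-0.31, 2.03], [-1.54, 1.56], [0.2, 2.42], [-1.41, 4.55], [0.19, 2.02], [-2.57, 2.57]. Speed limits (rad/s): [2.57, 2.57, 3.14, 3.14, 3.14, 3.14, 3.14].

## Interface

Orientations are given as a rotation vector (axis times angle).
In Python, from rig import env, effector, capture, look_for, mark_of, telemetry gives the robot as it stands. Calls block until the motion is done:
- env.movep(position, orientation): joint-space move of the TCP to a pose.
- env.move_l(position, vel=0.15, ori=None): straight line of the TCP; ori=None keeps the orientation; vel is the mean speed in m/s.
- env.set_joints(angles): joint-space move.
- effector.command_gripper(opening, f_grip=None): finger opening in m; f_grip is the grip in N (None keeps the last); returns when the fingers have stopped.
- env.pause(seconds).
- env.ik(position, orientation): joint angles nearest the present ones, or None.
- capture(name): name is "scene" or "side" or "wrist"; returns a dict with "img" (420x560x3 uint8, blue, green, red), "depth" (420x560 float32, m along the optical axis (not along the pixel's ray), 0 where there is no reading), "fx", "fy", "cx", "cy" (pixels), "cam_to_world" (4x4, takes a point from camera to world coordinates); the wrist camera has in their place "mount" (4x4, takes a point from camera to tool coordinates, whose origin is the TCP and whose axes are the flange's). Camera axes: x right, y up, looking along -z (the intrinsics and any distortion apply to the point x, -y, -z); pixel columns grow to the right and rows downward; lengths in m; the calibration is good to about 2 mm. A picture is of the moment at which its call begins: read the wrist's pose just before it.
A pose or a line that the arm cannot do raises env.PlanningError and nothing moves.
- env.sign_off(): hands the job in; it is judged then, once.
Trained networks look in the newest picture that a camera, given by its name, has taken for a name from the list of things; names that differ only in an ending like _2 or _b are one class to them, and where a whole thing is asked for, a point or a joint stands for the part that bears it (a point fixed in the world has none). Each returns a list of dicts, best first, with "score" (0 to 1); they miss things now and then, are a little off and sometimes report something else, mostly with a low value. They report only what shows in the picture. A call takes as long as a camera call. They do not tell look-alikes from the thing itself.
- look_for(camera, query): "location" ([x, y, z] in m, in world coordinates, good to about 4 mm: the middle of the surface that is visible of it).
- mark_of(camera, query): "location" ([x, y, z] in m, in world coordinates, good to about 4 mm: a listed point, or the origin of a listed thing).
Readings, each from a call of its own:
- telemetry.get_t(): time.
- telemetry.get_joints(): joint angles.
- telemetry.get_qvel(): joint speeds.
- telemetry.get_effort(): joint torques, N m.
- telemetry.get_ee_pos(): TCP position.
- telemetry.get_eef_rot(): TCP orientation.
- telemetry.get_force(): force on the tool from outside, world axes, zero at the start.
- telemetry.get_torque(): the same for the moment, N m.
- telemetry.get_grip_width(): finger opening in m.
- telemetry.get_grip_force(): force on a finger pad.
Only numpy, scipy, OpenCV 4.12 (cv2) and the standard library are available. Lean on these libraries where they do the work, as an engineer would, in place of code of your own. Each camera call takes 0.05 s, during which the arm holds its last target. There are 200 camera calls.

## Task

Draw the red-capped graver holder straight out of the wooden rack by its cap and lay it centred in the notches of the short steel V-block, then let go. Take it up again by its middle and lay it, centred and without dropping it, in the two white notches of the green microscope cradle; either way round will do. Leave the blue-capped holder in its place.

Things in the scene. Friction and masses are not known exactly. Their poses are not given: they have to be found in the camera images.
- red_holder: Holder to move: round aluminium rod, 14 mm diameter, 160 long, 40-85 g, red cap (last 38 mm), tapered brass nose (last 12). Origin mid-length on the axis; x along the rod, cap end +80, nose tip -80. Starts level, loose in a slot of a roofed wooden rack, axis 40 mm above the bench; only x = 15 to 80 stands out, over open bench. Draw it over 95 mm along its +x to clear the slot.
- blue_holder: Holder to leave alone: same size and axes as the red one, with a blue cap. It lies parallel to it, 80 mm to one side (either), in the other slot of the rack. The rack is a wooden block 130 mm wide, about 106 deep, 57 high, with a clear roof; its slots are 18 mm wide and high.
- vblock: Fixed short steel V-block: two saddles on a plate 84 x 52 x 8 mm. Origin: centre of the plate's underside, on the bench; z up, x along the notches. Saddles at x = 30 to 38 and -38 to -30 mm, 40 wide, 60 gap between for fingers. 90 degree V notches: bottom z = 30, top z = 44, 28 wide at the top. The holder lying in it has its axis along x at z = 40.
- cradle: Fixed microscope cradle: two white saddles on a green plate 150 x 70 x 8 mm. Origin: centre of the plate's underside, on the bench; z up, x along the notches. Saddles at x = 44 to 52 and -52 to -44 mm, 40 wide, 88 gap between for fingers. 90 degree V notches: bottom z = 30, top z = 44, 28 wide at the top. The holder lying in it has its axis along x at z = 40.
Not all that is in view belongs to the job. Several things have the shape of the vblock; the one meant has the colours described above. What is shaped like the red_holder but orange is not meant.

How it is judged:
By the outcome, as a careful person would: the job done as asked, in the order asked, and still so for the second after the job is handed in, with the robot touching nothing.
It also fails if it takes over 51 s, if anything falls off the work surface, if the arm or the gripper's body presses on something with over 40 N, if the wrist force passes 120 N, or if a joint passes its speed limit or range.

## Working session

There is one attempt and no reset: what is moved stays moved. The work goes in short steps, each a Python script; the robot and the scene stay as the last script left them, time stands still between calls to the robot, and variables do not carry over. Pictures are saved under pics/ and viewed, at most 10 in all, crops included, and the job is handed in when it is done.

```bash
mkdir -p pics; ls
python3 - <<'E'
from rig import env, effector, capture, look_for, mark_of, telemetry
import cv2,numpy as np
for c in ["scene","side"]:
    d=capture(c); cv2.imwrite(f"pics/{c}0.png",d["img"])
    print(c,[round(d[k],1) for k in("fx","fy","cx","cy")],np.round(d["cam_to_world"],3).tolist(),[k for k in d])
    for q in["red_holder","blue_holder","vblock","cradle"]:
        for f in(look_for,mark_of):
            print(q,f.__name__,[(np.round(r["location"],3).tolist(),round(r["score"],2)) for r in f(c,q)])
print(telemetry.get_t(),telemetry.get_eef_rot())
E
```

```text
pics
scene [499.5, 499.5, 269.8, 208.2] [[0.783, -0.462, 0.417, 1.038], [0.622, 0.588, -0.517, -0.539], [-0.007, 0.664, 0.747, 0.859], [0.0, 0.0, 0.0, 1.0]] ['img', 'depth', 'fx', 'fy', 'cx', 'cy', 'cam_to_world']
red_holder call [([0.554, 0.268, 0.042], 0.45)]
red_holder call [([0.716, 0.239, 0.004], 0.65), ([0.556, 0.326, 0.038], 0.51)]
blue_holder call [([0.48, 0.282, 0.042], 0.41)]
blue_holder call [([0.481, 0.332, 0.04], 0.42)]
vblock call [([0.521, -0.171, 0.006], 0.76), ([0.501, -0.058, 0.007], 0.75)]
vblock call [([0.522, -0.164, 0.001], 0.85), ([0.499, -0.048, -0.002], 0.7)]
cradle call [([0.502, -0.283, 0.004], 0.63)]
cradle call [([0.497, -0.284, -0.001], 0.64)]
side [380.5, 380.5, 277.9, 202.8] [[-0.982, 0.134, -0.131, 0.469], [-0.187, -0.75, 0.634, 0.484], [-0.013, 0.647, 0.762, 0.612], [0.0, 0.0, 0.0, 1.0]] ['img', 'depth', 'fx', 'fy', 'cx', 'cy', 'cam_to_world']
red_holder call [([0.71, 0.245, 0.016], 0.74), ([0.552, 0.278, 0.045], 0.54)]
red_holder call [([0.713, 0.241, 0.01], 0.65)]
blue_holder call [([0.478, 0.285, 0.045], 0.71)]
blue_holder call []
vblock call [([0.5, -0.039, 0.008], 0.89), ([0.523, -0.159, 0.007], 0.65), ([0.551, 0.278, 0.041], 0.24)]
vblock call [([0.502, -0.049, -0.002], 0.97), ([0.519, -0.165, -0.002], 0.73)]
cradle call [([0.501, -0.274, 0.008], 0.82)]
cradle call [([0.504, -0.285, 0.002], 0.56)]
0.9 [-6.66739084e-01 -3.07001493e+00 -8.58849030e-05]
```

View pics/scene0.png

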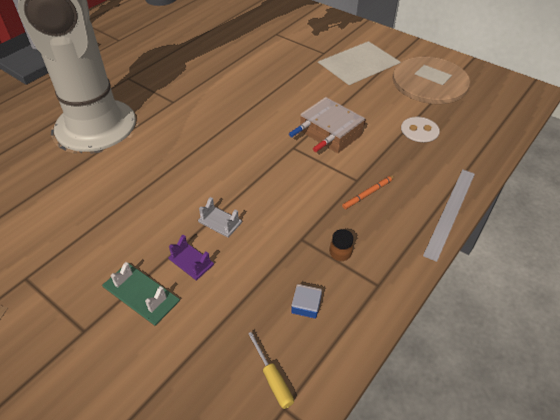

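View pics/side0.png

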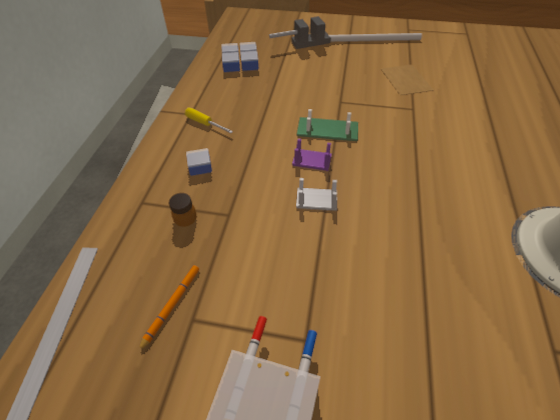

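Choices, by scene pixel:
- **Red holder:** candidates are the red-capped rod at (322,145), the blue-capped rod at (300,130) and the orange rod at (368,192). I choose (322,145).
- **V-block:** candidates are grey steel at (220,217) and purple at (190,257). I choose the grey one.
- **Cradle:** the green plate at (141,293).

Next I refine these with the wrist camera and check the choice in a crop.

```bash
cat > h.py <<'E'
from rig import env, effector, capture, look_for, mark_of, telemetry
import cv2, numpy as np
from scipy.spatial.transform import Rotation as R
def down(a):  # tool z down, tool x at world angle a
    return (R.from_euler('z',a)*R.from_euler('x',np.pi)).as_rotvec()
def grab(name):
    if name=="wrist":
        p=np.array(telemetry.get_ee_pos()); r=np.array(telemetry.get_eef_rot())
    d=capture(name)
    if name=="wrist":
        T=np.eye(4); T[:3,:3]=R.from_rotvec(r).as_matrix(); T[:3,3]=p
        d["cam_to_world"]=T@d["mount"]
    return d
def cloud(d):
    h,w=d["depth"].shape; v,u=np.mgrid[:h,:w]; z=d["depth"]
    k=d.get("dist",None)
    P=np.stack([(u-d["cx"])/d["fx"]*z,-(v-d["cy"])/d["fy"]*z,-z,np.ones_like(z)],-1)
    W=(P@d["cam_to_world"].T)[...,:3]; W[z<=0]=np.nan
    return W
def hsv(d): return cv2.cvtColor(d["img"],cv2.COLOR_BGR2HSV).astype(int)
def near(W,c,r): return np.linalg.norm(W[...,:2]-np.array(c)[:2],axis=-1)<r
def axis2(p): # centroid, direction angle in plan
    c=np.median(p,0); l=cv2.fitLine(p[:,:2].astype(np.float32),cv2.DIST_HUBER,0,1e-4,1e-4).ravel()
    return c,np.arctan2(l[1],l[0])
E
python3 - <<'E'
from h import *
def rep(d,tag):
    W=cloud(d);H=hsv(d);h,s,v=H[...,0],H[...,1],H[...,2]
    red=((h<6)|(h>172))&(s>150)&(v>70)&near(W,(.555,.27),.08)
    blue=(abs(h-112)<12)&(s>130)&near(W,(.48,.28),.08)
    for n,m in(("red",red),("blue",blue)):
        p=W[m]
        if len(p)>20:
            c,a=axis2(p);print(tag,n,len(p),np.round(c,4),round(np.degrees(a),1),"zmax",np.round(np.percentile(p[:,2],95),4),"y",np.round(np.percentile(p[:,1],[1,99]),4))
    gr=(abs(h-75)<20)&(s>70)&near(W,(.5,-.284),.12)
    st=(s<60)&near(W,(.5,-.048),.065)
    for n,m in(("green",gr),("steel",st)):
        p=W[m]; z=p[:,2]; p=p[(z<.016)&(z>0.003)]
        if len(p)>50: r=cv2.minAreaRect((p[:,:2]*1000).astype(np.float32));print(tag,n,len(p),np.round(r[0],1),np.round(r[1],1),round(r[2],1),np.median(p[:,2]).round(4))
for c in("scene","side"): rep(grab(c),c)
d=capture("wrist");print(np.round(d["mount"],3).tolist(),d["fx"],[k for k in d])
env.movep([.555,.25,.26],down(-np.pi/2)); print(telemetry.get_t(),np.round(telemetry.get_joints(),2))
d=grab("wrist"); cv2.imwrite("pics/w1.png",d["img"]); rep(d,"wrist")
np.savez("w1.npz",**d)
E
```

```text
scene red 76 [0.5523 0.2595 0.045 ] 82.8 zmax 0.0484 y [0.2405 0.2877]
scene blue 56 [0.4726 0.2682 0.0452] 83.3 zmax 0.0489 y [0.2504 0.2858]
scene green 1628 [ 499.6 -283.5] [150.4  69.9] 2.1 0.0084
scene steel 562 [498.  -46.6] [85.  58.1] 5.5 0.0086
side red 186 [0.5473 0.2648 0.0463] 83.8 zmax 0.0485 y [0.2465 0.2817]
side blue 197 [0.469  0.2728 0.0463] 83.8 zmax 0.0484 y [0.255  0.2897]
side green 798 [ 496.6 -280.6] [145.5  68.2] 2.1 0.0085
side steel 674 [496.1 -46.5] [83.6 54. ] 4.3 0.0083
[[-0.0, 0.965, 0.263, 0.071], [1.0, 0.0, -0.0, 0.001], [-0.0, 0.263, -0.965, -0.144], [0.0, 0.0, 0.0, 1.0]] 375.64171770652973 ['img', 'depth', 'fx', 'fy', 'cx', 'cy', 'mount']
3.2833 [ 0.06  0.47 -0.72  1.63  0.33  1.17  2.41]
wrist red 519 [0.5504 0.2636 0.0456] 84.5 zmax 0.0474 y [0.2453 0.2826]
wrist blue 474 [0.4726 0.2716 0.0458] 84.4 zmax 0.0474 y [0.2535 0.2899]
```

View pics/w1.png

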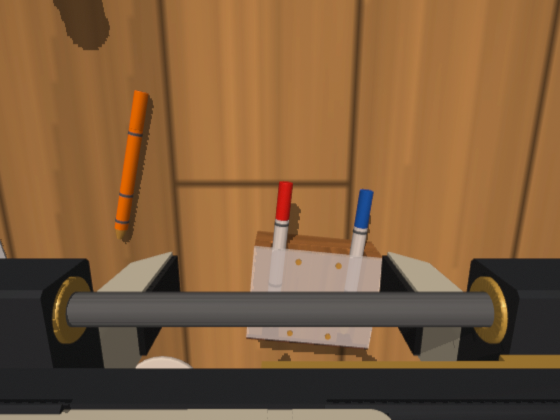

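The crop shows the red cap at (284,200), with blue at (363,208) and orange at (133,150), so the choice holds. The holder axis lies at about 84.2° in plan. Next is one wrist view of the V-block and cradle.

Run:
```python
from h import *
env.movep([.5,-.24,.33],down(np.pi/2)); print(telemetry.get_t(),np.round(telemetry.get_joints(),2))
d=grab("wrist"); cv2.imwrite("pics/w2.png",d["img"])
W=cloud(d);H=hsv(d);h,s,v=H[...,0],H[...,1],H[...,2]
for n,c,r,ss in(("cradle",(.499,-.283),.09,48),("vblock",(.497,-.047),.056,34)):
    m=near(W,c,r); p=W[m]
    plate=p[(p[:,2]>.005)&(p[:,2]<.012)]; sad=p[(p[:,2]>.033)&(p[:,2]<.06)]
    rr=cv2.minAreaRect((plate[:,:2]*1000).astype(np.float32))
    print(n,len(plate),np.round(rr[0],1),np.round(rr[1],1),round(rr[2],1))
    a=sad[sad[:,0]>c[0]][:,:2];b=sad[sad[:,0]<c[0]][:,:2]
    if len(a)*len(b)==0: print("no saddles");continue
    A,B=[np.array(cv2.minAreaRect((q*1000).astype(np.float32))[0]) for q in(a,b)]
    print(len(a),len(b),"mid",np.round((A+B)/2,1),"ang",np.degrees(np.arctan2(*(A-B)[::-1])).round(2),"dist",np.linalg.norm(A-B).round(1),"z",np.percentile(sad[:,2],[5,50,99]).round(4))
```

```text
5.1417 [ 0.48  0.23 -0.1   1.69  0.02  1.23  0.38]
cradle 5544 [ 499.3 -281.4] [150.   70.5] 2.2
218 209 mid [ 499.4 -281.6] ang 2.06 dist 95.7 z [0.0336 0.0406 0.0451]
vblock 1647 [499.  -57.1] [84.1 30.2] 5.2
95 141 mid [499.2 -59.5] ang 2.32 dist 68.0 z [0.0338 0.0425 0.0454]
```

View pics/w2.png

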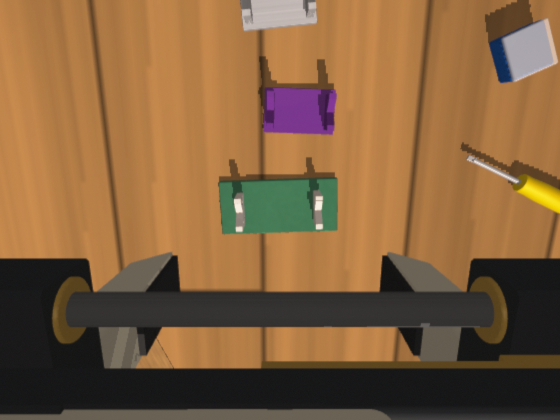

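The cradle (centre ≈ row 205, col 278) is measured well. The V-block is cut off at the top edge, so I re-view it on the way, then grasp the cap.

Run:
```python
from h import *
A=np.radians(84.2)
env.movep([.5,-.05,.27],down(A)); 
d=grab("wrist")
W=cloud(d); c=(.498,-.047); p=W[near(W,c,.056)]
plate=p[(p[:,2]>.005)&(p[:,2]<.012)]; sad=p[(p[:,2]>.033)&(p[:,2]<.06)]
rr=cv2.minAreaRect((plate[:,:2]*1000).astype(np.float32)); print("plate",len(plate),np.round(rr[0],1),np.round(rr[1],1),round(rr[2],1))
a,b=[np.array(cv2.minAreaRect((q[:,:2]*1000).astype(np.float32))[0]) for q in(sad[sad[:,0]>c[0]],sad[sad[:,0]<c[0]])]
print("mid",np.round((a+b)/2,1),np.degrees(np.arctan2(*(a-b)[::-1])).round(2),np.linalg.norm(a-b).round(1))
effector.command_gripper(.05,45)
env.movep([.5504,.2636,.13],down(A))
print(telemetry.get_t(),np.round(telemetry.get_joints(),2),np.round(telemetry.get_force(),2))
env.move_l([.5504,.2636,.035],vel=.08)
print(np.round(telemetry.get_force(),2))
effector.command_gripper(.0,45)
print("grip",telemetry.get_grip_width(),telemetry.get_grip_force(),np.round(telemetry.get_force(),2),np.round(telemetry.get_torque(),2),np.round(telemetry.get_ee_pos(),4),telemetry.get_t())
```

```text
plate 2857 [497.9 -45.7] [84. 52.] 5.6
mid [497.9 -45.9] 5.54 67.9
8.2083 [-0.21  0.55 -0.37  1.75  0.25  0.89 -0.79] [ 0.69 -0.11  0.43]
[ 0.29 -0.26 -0.63]
grip 0.012610011092154308 45.000314712524414 [-0.46  0.4  -0.97] [-0.12  0.08 -0.01] [0.5504 0.2636 0.035 ] 10.2333
```

Run:
```python
from h import *
u=np.array([np.cos(np.radians(-95.8)),np.sin(np.radians(-95.8)),0]); p=np.array([.5504,.2636,.035])
for s in(.05,.107):
    env.move_l(p+s*u,vel=.06); print(np.round(telemetry.get_force(),2),telemetry.get_grip_width())
q=p+.107*u; q[2]=.16; env.move_l(q,vel=.12)
print(np.round(telemetry.get_force(),2),telemetry.get_t(),telemetry.get_ee_pos())
d=grab("wrist"); cv2.imwrite("pics/w3a.png",d["img"])
s=grab("scene"); S=grab("side")
cv2.imwrite("pics/w3.png",np.vstack([cv2.resize(S["img"][180:420,120:440],(640,480))]))
for n,e in(("wrist",d),("scene",s),("side",S)):
    W=cloud(e);H=hsv(e);r=((H[...,0]<6)|(H[...,0]>172))&(H[...,1]>150)&(H[...,2]>70)&near(W,q,.09)
    m=near(W,q-.061*u,.1)&(W[...,2]>.12)&(W[...,2]<.19)&(H[...,2]>60)
    for k,mm in(("red",r),("all",m)):
        t=W[mm]; l=(t-q)@u
        if len(t)>10: print(n,k,len(t),"along",np.percentile(l,[1,99]).round(4),"z",np.median(t[:,2]).round(4))
a5=np.radians(5.55)
for a in(a5,a5+np.pi): # ik options: rod cap dir = -tool x
    cap=-np.array([np.cos(a),np.sin(a),0]); t=np.array([.4979,-.0458,.10])+.061*cap
    print(np.degrees(a),env.ik(t,down(a)))
```

```text
[ 0.77 -0.83 -0.82] 0.012731478012122429
[ 0.47 -0.06 -0.58] 0.012255236612913157
[-0.02  0.25 -0.63] 13.5083 [0.53895422 0.15688522 0.15915758]
wrist red 1721 along [-0.0195  0.0174] z 0.1698
wrist all 12314 along [-0.1055  0.0159] z 0.1694
scene red 39 along [0.0007 0.022 ] z 0.1691
scene all 286 along [-0.1342  0.0214] z 0.1703
side red 82 along [-0.0352  0.0031] z 0.1701
side all 1221 along [-0.1391 -0.0026] z 0.1694
5.55 [ 0.11086489  0.31857652 -0.06177916  2.18114984  0.03227053  0.64268371
 -1.44757901]
185.55 [ 0.56384874  0.59545641 -0.70000553  1.88085544  0.50248943  0.84846694
  1.2740868 ]
```

View pics/w3.png

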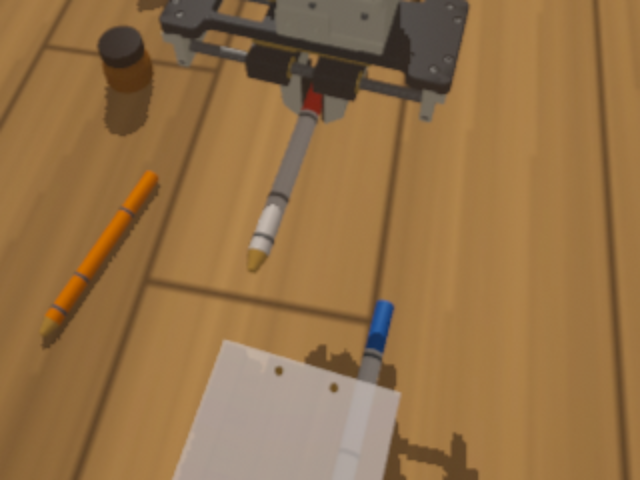

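The side crop shows the red holder in the fingers and clear of the rack, cap at (315,103) and nose at (256,260). The blue holder is still in its slot. Next I carry it over the V-block and check tilt and alignment there.

Run:
```python
from h import *
th=np.radians(5.55); a=th+np.pi; u=np.array([np.cos(th),np.sin(th),0]); c=np.array([.4979,-.0458,0]); g=.061
t=c+g*u
env.movep([*t[:2],.16],down(a)); env.move_l([*t[:2],.075],vel=.1)
print(telemetry.get_t(),np.round(telemetry.get_joints(),2),telemetry.get_ee_pos(),np.round(telemetry.get_force(),2))
n=np.array([-u[1],u[0],0])
for k in("wrist","scene","side"):
    d=grab(k); W=cloud(d)
    if k!="scene": cv2.imwrite(f"pics/v_{k}.png",d["img"])
    L=(W-c)@u; N=(W-c)@n
    m=(W[...,2]>.06)&(W[...,2]<.1)&(abs(N)<.015)&(L<.035)&(L>-.09)
    l,nn,z=L[m],N[m],W[...,2][m]
    if m.sum()<20: print(k,m.sum());continue
    print(k,m.sum(),"l",np.percentile(l,[0,1,99]).round(4),"top z fit",np.polyfit(l[(l>-.06)],z[l>-.06],1).round(4),"n fit",np.polyfit(l,nn,1).round(4))
print([None if env.ik([*t[:2],.035],down(a)) is None else 1])
```

```text
16.3667 [ 0.53  0.62 -0.65  1.89  0.52  0.8   1.26] [ 0.55918424 -0.03975972  0.07553899] [-0.22  0.4   0.1 ]
wrist 9143 l [-0.0453 -0.0434  0.0339] top z fit [0.0042 0.0854] n fit [-0.0011  0.0008]
scene 133 l [-0.0808 -0.0805 -0.0215] top z fit [0.068  0.0881] n fit [ 0.0059 -0.0035]
side 365 l [-0.0801 -0.0788  0.0226] top z fit [0.0043 0.0847] n fit [0.0005 0.0034]
[1]
```

View pics/v_wrist.png

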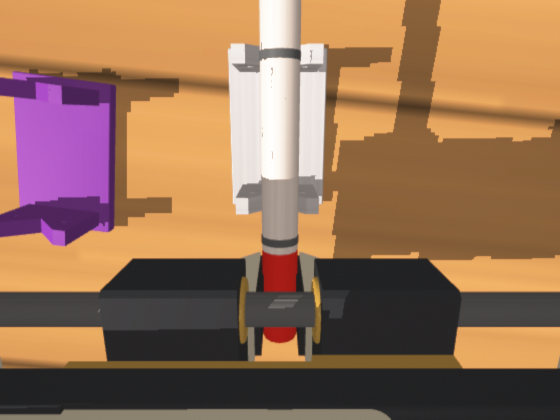

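The wrist view shows the rod (col ≈280) centred over the steel V-block (cols 230–326), parallel and level. Now I lower it with force watching.

Run:
```python
from h import *
p=np.array(telemetry.get_ee_pos()); p[:2]=.5586-.0000,-.0399; 
th=np.radians(5.55); u=np.array([np.cos(th),np.sin(th),0]); c=np.array([.4979,-.0458,0]); p[:2]=(c+.061*u)[:2]
env.move_l([*p[:2],.042],vel=.06); f0=np.array(telemetry.get_force())
for z in(.040,.0385,.0375,.0365,.0358,.0352,.0347):
    env.move_l([*p[:2],z],vel=.03); env.pause(.1); f=np.array(telemetry.get_force())-f0; print(z,f.round(2),telemetry.get_ee_pos()[2].round(4))
    if f[2]>2.5: break
effector.command_gripper(.03,45); env.pause(.2)
print(telemetry.get_grip_width(),np.round(telemetry.get_force(),2),telemetry.get_t())
effector.command_gripper(.05)
env.move_l([*p[:2],.14],vel=.15)
n=np.array([-u[1],u[0],0])
for k in("wrist","scene","side"):
    d=grab(k); W=cloud(d); cv2.imwrite(f"pics/r_{k}.png",d["img"])
    L=(W-c)@u; N=(W-c)@n
    m=(W[...,2]>.037)&(W[...,2]<.06)&(abs(N)<.009)&(abs(L)<.1)
    l,nn,z=L[m],N[m],W[...,2][m]; i=abs(l)<.05
    print(k,m.sum(),"l",np.percentile(l,[1,99]).round(4),"z",np.polyfit(l[i],z[i],1).round(4),"n",np.polyfit(l,nn,1).round(4))
I=cv2.imread("pics/r_side.png")[130:250,240:400]; cv2.imwrite("pics/r_crop.png",cv2.resize(I,(640,480),interpolation=cv2.INTER_CUBIC))
print(telemetry.get_t())
```

```text
0.04 [-0.51  0.84  0.14] 0.0402
0.0385 [-0.56 -0.21  0.17] 0.0385
0.0375 [-0.41 -0.16 -0.17] 0.0375
0.0365 [-0.22  0.98 -0.26] 0.0365
0.0358 [-0.97 -0.01  1.16] 0.0359
0.0352 [-1.91 -0.97  2.5 ] 0.0354
0.030190227882157628 [ 0.91 -0.31  0.9 ] 20.05
wrist 5646 l [-0.0712  0.0774] z [-0.0007  0.0448] n [-0.0017 -0.0003]
scene 357 l [-0.0777  0.0789] z [0.0065 0.0452] n [-0.0047 -0.0041]
side 512 l [-0.0774  0.0764] z [0.0035 0.0444] n [0.003 0.002]
21.6167
```

View pics/r_wrist.png

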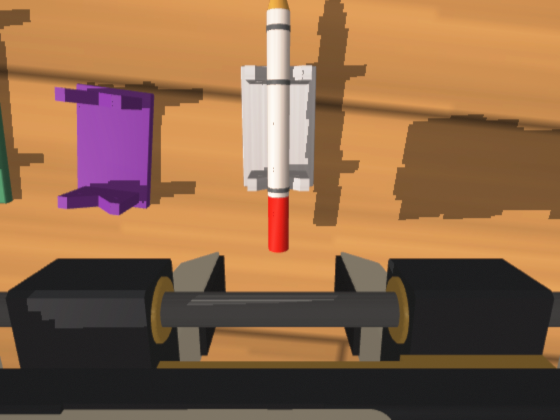

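The wrist view shows the red holder lying level in the steel V-block, cap at (278,225), overhanging equally at both ends, fingers clear. Now I take it by the middle and carry it to the cradle.

Run:
```python
from h import *
c=np.array([.4979,-.0458]); a=np.radians(185.55)
env.movep([*c,.12],down(a)); env.move_l([*c,.035],vel=.1)
print(np.round(telemetry.get_force(),2))
effector.command_gripper(.0,40)
print(telemetry.get_grip_width(),telemetry.get_grip_force(),np.round(telemetry.get_force(),2),telemetry.get_t())
env.move_l([*c,.13],vel=.12)
c=np.array([.4994,-.2816]); th=np.radians(2.1)
env.movep([*c,.13],down(th+np.pi)); env.move_l([*c,.07],vel=.1)
u=np.array([np.cos(th),np.sin(th)]); n=np.array([-u[1],u[0]])
for k in("wrist","scene","side"):
    d=grab(k); W=cloud(d); cv2.imwrite(f"pics/c_{k}.png",d["img"])
    L=(W[...,:2]-c)@u; N=(W[...,:2]-c)@n
    m=(W[...,2]>.06)&(W[...,2]<.09)&(abs(N)<.01)&(abs(L)<.1)&(abs(L)>.025)
    l,nn,z=L[m],N[m],W[...,2][m]
    print(k,m.sum(),"l",np.percentile(l,[1,99]).round(4),"z",np.polyfit(l,z,1).round(4),"n",np.polyfit(l,nn,1).round(4))
print(telemetry.get_t(),telemetry.get_ee_pos(),np.round(telemetry.get_joints(),2))
```

```text
[-0.89  0.02 -0.03]
0.012434018561755298 40.00018537044525 [ 0.76 -3.99  2.18] 23.6667
wrist 5591 l [-0.0786  0.0276] z [0.0116 0.0804] n [0.0006 0.0009]
scene 217 l [0.0262 0.0802] z [-0.0329  0.082 ] n [ 0.0125 -0.0035]
side 193 l [-0.0789  0.0777] z [0.0009 0.0789] n [-0.0013  0.0034]
26.4417 [ 0.50002184 -0.28192316  0.07079436] [ 0.93  0.64 -0.61  1.86  0.49  0.8   1.67]
```

View pics/c_wrist.png

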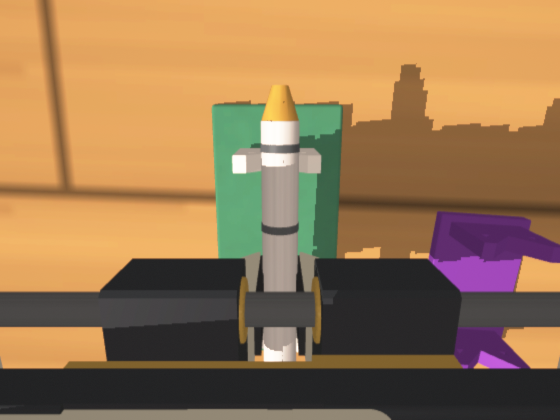

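The view shows the rod (col 280) over the cradle's white notch (cols 233–321), nose at (280,100), level and parallel. Lowering with force watching.

Run:
```python
from h import *
c=np.array([.4994,-.2816]); th=np.radians(2.1)
env.move_l([*c,.042],vel=.06); env.pause(.1); f0=np.array(telemetry.get_force())
for z in(.040,.0385,.0375,.0365,.0358,.0352,.0347):
    env.move_l([*c,z],vel=.03); env.pause(.1); f=np.array(telemetry.get_force())-f0; print(z,f.round(2),telemetry.get_ee_pos()[2].round(4))
    if f[2]>2.5: break
effector.command_gripper(.03,40); env.pause(.2)
effector.command_gripper(.05)
env.move_l([*c,.2],vel=.15)
u=np.array([np.cos(th),np.sin(th)]); n=np.array([-u[1],u[0]])
for k in("wrist","scene","side"):
    d=grab(k); W=cloud(d); cv2.imwrite(f"pics/f_{k}.png",d["img"])
    L=(W[...,:2]-c)@u; N=(W[...,:2]-c)@n
    m=(W[...,2]>.037)&(W[...,2]<.06)&(abs(N)<.009)&(abs(L)<.1)
    l,nn,z=L[m],N[m],W[...,2][m]
    print(k,m.sum(),"l",np.percentile(l,[1,99]).round(4),"z",np.polyfit(l,z,1).round(4),"n",np.polyfit(l,nn,1).round(4))
A,B=cv2.imread("pics/f_wrist.png")[:,80:480],cv2.imread("pics/f_scene.png")[60:360,80:400]
cv2.imwrite("pics/final.png",np.hstack([A,cv2.resize(B,(400,420))]))
print(telemetry.get_t(),np.round(telemetry.get_force(),2))
```

```text
0.04 [ 0.47 -0.32  0.43] 0.0401
0.0385 [-0.2  -0.17  1.16] 0.0385
0.0375 [0.91 0.47 0.85] 0.0375
0.0365 [ 1.53 -0.11  1.93] 0.0365
0.0358 [-0.56 -0.61  2.89] 0.036
wrist 3127 l [-0.0776  0.0761] z [0.0024 0.0449] n [-0.0009 -0.0004]
scene 486 l [-0.0775  0.0788] z [-0.0012  0.0455] n [-0.0026 -0.0031]
side 359 l [-0.0777  0.076 ] z [0.001  0.0439] n [0.0015 0.0023]
31.6 [0.38 0.72 0.54]
```

View pics/final.png

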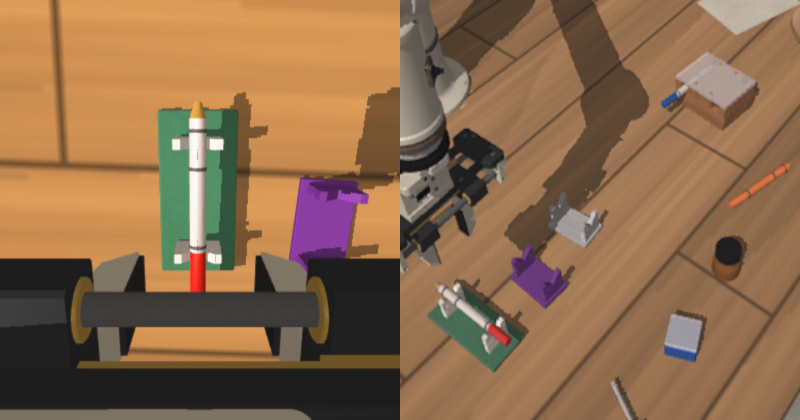

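The holder lies level and centred in both white notches (nose at (198,110), cap at (198,270)). The blue holder is still in the rack at (672,98) and the gripper is clear.

```bash
python3 -c "
from h import *
print(env.sign_off(),telemetry.get_t())"
```

```text
the job is handed in; nothing more can be done
the job is handed in; nothing more can be done
```

The job is handed in at about 32 s: the red holder was drawn out by its cap, rested centred in the steel V-block, then regrasped by its middle and laid level and centred (to about 1 mm) in the green cradle, with the blue holder left in place; the hand-in returned no verdict.

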